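Draw the empty core off the bent roll holder

TASK

The orange empty core is stuck behind the kink of the roll holder's bent spindle: take hold of it and slide it along the spindle and off the open end, letting it follow the bend by feel and never forcing it, keeping hold of it. Then set it down in the green picking bin without letting it fall, let go, and leave everything else as it is.

Things in the scene. Friction and masses are not known exactly. Their poses are not given: they have to be found in the camera images.
- stand: Teal roll holder screwed to the bench. Origin on the bench below the point where the spindle leaves the upright; z up; the bright steel spindle (rigid round rod, 18 mm diameter) points along the holder's own -y. The upright stands on the +y side (50 mm wide, 14 mm thick, 153 mm high). Base plate 100 mm wide, 8 mm thick, from y = -130 to +30 mm.
- spindle_root (a point): Point on the spindle's axis where it leaves the upright, 130 mm above the bench; same axes as the holder. The rod is straight and level along -y for 82 mm from here to the kink.
- spindle_kink (a point): Point on the spindle's axis at the kink; axes of the holder (not of the bent part). From here the outer 93 mm, up to the rounded open end 175 mm from the upright, is straight but was knocked: it points 9 to 20 degrees away from -y, upwards and also to either side (holder's x). How far is not reported and differs each time.
- core_center (a point): Centre of the orange plastic core with black end bands: a tube of 46 mm outside diameter, 26 mm bore, 28 mm long, about 80 g, its axis along its own y. It hangs on the straight part of the spindle, its bore resting on the rod's top (so its axis lies 4 mm below the rod's). More than about 15 N between core and spindle as it slides counts as forcing.
- green_bin_in (a point): Centre of the inner floor (5 mm above the bench) of the green picking bin with yellow tags, fixed to the bench: outside 140 mm (own x) by 170 mm (own y), 65 mm high, walls 5 mm. Empty.
- grey_bin: The grey bin, same shape as the green one, with wire hooks in it; origin under its centre. Not the place for the core.
- grey_core_center (a point): Centre of a grey core of the same size as the orange one (28 mm tall), standing on end on the bench. Leave alone.
- label_roll: White label roll standing on the bench, 90 mm diameter, 60 mm high; origin under its centre. Leave alone.
- tape_roll: Amber tape ring lying flat, 100 mm diameter, 48 mm high; origin under its centre. Leave alone.
- carton: Small carton 90 x 70 x 60 mm; origin under its centre. Leave alone.
- screwdriver: Screwdriver lying on the bench; origin at its underside. Leave alone.
- jar: Jar 70 mm diameter, 90 mm high; origin under its centre. Leave alone.
- scanner: Black hand scanner lying on the bench, about 70 x 140 x 36 mm; origin at its underside. Leave alone.

How it is judged:
On the way:
1. the held core has been slid past the open end of the spindle (its centre more than 195 mm from the upright along the holder's -y, still above 80 mm high) (y of core_center in the frame of stand below -0.195 m and height (world z) of core_center above 0.08 m and contact force between the fingers and core above 0.5 N), for 0.1 s.
At the end, for the whole second after the job is handed in: The orange core lies or stands on the floor of the green bin (centre inside its walls, less than 35 mm above the inner floor), at rest (slower than 30 mm/s) (x of core_center in the frame of green_bin_in between -0.065 and 0.065 m and y of core_center in the frame of green_bin_in between -0.08 and 0.08 m and z of core_center in the frame of green_bin_in below 0.035 m and linear speed of core below 0.03 m/s); the robot touches nothing.
It fails at once if the core is forced along: more than 15 N between core and spindle once it has been moved 10 mm (contact force between core and stand above 15 N and distance of core_center from where it was at the start of the episode above 0.01 m).
It fails at once if the core is let fall: faster than 0.65 m/s out of the gripper (linear speed of core above 0.65 m/s and contact force between the fingers and core below 0.05 N).
It fails at once if another thing on the bench is moved more than 15 mm (distance of any of grey_core_center, label_roll, tape_roll, carton, screwdriver, jar, scanner from where it was at the start of the episode above 0.015 m).
It also fails if it takes over 64 s, if anything falls off the work surface, if the arm or the gripper's body presses on something with over 40 N, if the wrist force passes 120 N, or if a joint passes its speed limit or range.

ROBOT

A 7-joint arm with a two-finger parallel gripper is mounted at the origin on the work surface. World frame = base frame: x ahead of the robot, y to its left, z up, the work surface at z = 0. Lengths are in m, angles in rad, forces in N, time in s.
With the tool pointing down it reaches from about 0.4 to 0.85 m from the base axis. Payload 10.4 kg.
Tool frame: the origin (TCP) lies at the very end of the fingers, on their centre line; the grasp point (between the pads) lies 19 mm behind it; z points along the fingers, y is the direction in which the jaws open and shut (so a half turn about z gives the same grasp; the last joint's range is limited). The gripper opens to 87 mm and grips with 3 to 60 N. Pads are 19 mm wide; open, the fingers measure 117 mm over their backs; the gripper's body (75 mm by 190 mm) begins 51 mm behind the grasp point.
Start: joints at [1.326, 0.332, -0.065, 1.46, 0.022, 1.35, -0.088], TCP at [0.138, -0.61, 0.223] pointing down, gripper open.
Joint ranges: [-2.6, 2.6], [-0.5, 2.12], [-1.47, 1.34], [0.16, 2.42], [-1.27, 4.41], [0.06, 2.06], [-2.6, 2.6]. Speed limits (rad/s): [2.22, 2.22, 2.79, 2.79, 3.14, 3.14, 3.14].

INTERFACE

Orientations are given as a unit quaternion [x, y, z, w].
In Python, from bench import r, eyes, job gives the robot as it stands. The module is installed in compiled form; this text tells all that it offers.
- The arm moves only by the tool play_rows, never from a script. Its argument "motion" is a list of rows, each a list of 7 numbers: the shift along the tool's x, y, z as a fraction of full scale, then the turn, a rotation vector about the tool's x, y, z as a fraction of full scale, then the opening in per cent of the stroke, from 0 (shut) to 100 (fully open). A call has 1 to 5 rows; each row is the pose to reach, as a shift and turn from the pose commanded when the call began, along the tool's axes at that moment; what a row does not reach only later rows make up. Full scale, the value 1, is 0.2 m for a shift and 90 degrees for a turn. A row lasts 1/8 s, in which the tool goes at most 62.5 mm and 10.7 degrees, less where a joint would pass 70% of its speed; a pose out of reach is approached as far as the arm can. A call with a number of a shift or a turn outside -1 to 1 is refused whole. A call with a gripper value outside its range is refused whole. The fingers move at their own pace and stop on an object; "squeeze" is the grip in N (left out, the last holds). Time passes only in rows, so rows that repeat a pose let the fingers close. It gives the time, the measured TCP pose, the force and the opening at its end, in the units of the state.
- r.read_state(): the state, without advancing time (a new reading comes with each control period).
- eyes.camera(name): name is "side" or "top"; returns a dict with "image" (400x640x3 uint8, red, green, blue), "mtx" (3x3 intrinsics, pixels), "R" (3x3) and "t" (3): a world point X has camera coordinates R X + t. Camera axes: x right, y down, z forward; pixel columns grow to the right and rows downward; lengths in m; the calibration is good to about 2 mm. A picture is of the moment at which its call begins. There is no depth.
- job.close_job(): hands the job in, once; it reports no verdict.
Trained networks look in a picture, given as the dict that the camera call returned (one of the last four; its "shot" number tells which), for a name from the list of things; names that differ only in an ending like _2 or _b are one class to them, and where a whole thing is asked for, a point or a joint stands for the part that bears it (a point fixed in the world has none). Each returns a list of dicts, best first, with "p" (0 to 1); they miss things now and then, are a little off and sometimes report something else, mostly with a low value. They report only what shows in the picture. A call takes as long as a camera call.
- eyes.regions_of(picture, label): "region" (400x640 bool, what is visible of it) and "xy" ([column, row] in pixels, amid what is visible of it).
- eyes.landmark_of(picture, label): "xy" ([column, row] in pixels: a listed point, or the origin of a listed thing).
The state is a dict: "time": time; "joint_positions": joint angles; "joint_vel": joint speeds; "joint_torque": joint torques, N m; "ee_pos": TCP position; "eef_rot": TCP orientation; "ft_force": force on the tool from outside, world axes, zero at the start; "torque": the same for the moment, N m; "width": finger opening in m.
Only numpy, scipy, OpenCV 4.12 (cv2) and the standard library are available. Lean on these libraries where they do the work, as an engineer would, in place of code of your own. Each camera call takes 0.05 s, during which the arm holds its last target. There are 200 camera calls.

## Working session

There is one attempt and no reset: what is moved stays moved. The work goes in short steps, Python scripts to look and compute and a tool call to move; the robot and the scene stay as the last step left them, time stands still between calls to the robot, and variables do not carry over. Pictures are saved under pics/ and viewed, about 8 in all and at most 12, crops included, and the job is handed in when it is done.

Besides the shell and the picture viewer there is one more tool, called after "Emit:" by a JSON object that holds its "fn" and its "kwargs", one argument or row to a line. play_rows: Moves the arm, as the interface text tells. Shift numbers are shares of 0.2 m and turn numbers shares of 90 degrees, none past 1 either way. Its arguments: {"type":"object","properties":{"motion":{"type":"array","items":{"type":"array","items":{"type":"number"}}},"squeeze":{"type":"number"}},"required":["motion"]}

```bash
mkdir -p pics; cat > h.py <<'E'
import numpy as np, cv2
from bench import r, eyes, job
from scipy.spatial.transform import Rotation as Ro
def P(c): return c["mtx"]@np.c_[c["R"],c["t"]]
def tri(a,pa,b,pb):
    X=cv2.triangulatePoints(P(a),P(b),np.array(pa,float).reshape(2,1),np.array(pb,float).reshape(2,1))[:,0]
    return X[:3]/X[3]
def proj(c,X): 
    q=c["mtx"]@(c["R"]@np.asarray(X)+c["t"]); return q[:2]/q[2]
def atz(c,p,z):
    d=c["R"].T@np.linalg.inv(c["mtx"])@[p[0],p[1],1]; o=-c["R"].T@c["t"]
    return o+d*(z-o[2])/d[2]
def save(c,n): cv2.imwrite("pics/"+n,c["image"][:,:,::-1])
E
python3 - <<'E'
from h import *
a=eyes.camera("side");b=eyes.camera("top")
save(a,"s0.png");save(b,"t0.png")
for n in ["stand","spindle_root","spindle_kink","core_center","green_bin_in","grey_bin","jar","scanner","carton","label_roll","tape_roll","screwdriver","grey_core_center"]:
    la=eyes.landmark_of(a,n);lb=eyes.landmark_of(b,n)
    f=lambda l:[(np.round(x["xy"]).tolist(),round(x["p"],2)) for x in l[:2]]
    print(n,f(la),f(lb), tri(a,la[0]["xy"],b,lb[0]["xy"]).round(3) if la and lb else "")
for c in(a,b): print(c["mtx"].round(0).tolist(),(-c["R"].T@c["t"]).round(3),c["R"].round(2).tolist())
s=r.read_state();print(s["ee_pos"],s["eef_rot"],s["ft_force"],s["width"],Ro.from_quat(s["eef_rot"]).as_matrix().round(3))
E
```

```text
stand [([313.0, 201.0], 0.64), ([323.0, 175.0], 0.56)] [([263.0, 198.0], 0.87)] [0.584 0.183 0.   ]
spindle_root [([315.0, 161.0], 0.58)] [([256.0, 193.0], 0.63)] [0.586 0.184 0.133]
spindle_kink [([331.0, 177.0], 0.78)] [([288.0, 186.0], 0.7), ([306.0, 141.0], 0.64)] [0.6   0.106 0.137]
core_center [([326.0, 174.0], 0.64)] [([277.0, 188.0], 0.56), ([419.0, 257.0], 0.47)] [0.599 0.135 0.126]
green_bin_in [([317.0, 346.0], 0.94)] [([421.0, 256.0], 0.67)] [ 0.437 -0.23   0.019]
grey_bin [([418.0, 336.0], 0.74)] [([437.0, 176.0], 0.63)] [ 0.64  -0.278  0.015]
jar [([272.0, 272.0], 0.95), ([314.0, 199.0], 0.22)] [([334.0, 267.0], 0.57)] [ 0.409 -0.005 -0.006]
scanner [([447.0, 278.0], 0.66), ([313.0, 200.0], 0.45)] [([393.0, 126.0], 0.78), ([434.0, 172.0], 0.17)] [ 0.778 -0.166  0.008]
carton [([242.0, 221.0], 0.75)] [([267.0, 276.0], 0.97)] [0.386 0.17  0.002]
label_roll [([326.0, 153.0], 0.81)] [([194.0, 160.0], 0.65)] [0.689 0.364 0.007]
tape_roll [([220.0, 180.0], 0.75)] [([199.0, 283.0], 0.84)] [0.366 0.347 0.003]
screwdriver [([384.0, 212.0], 0.82), ([273.0, 273.0], 0.25)] [([305.0, 140.0], 0.64)] [0.737 0.069 0.013]
grey_core_center [([321.0, 284.0], 0.64)] [([368.0, 228.0], 0.57)] [ 0.503 -0.092  0.017]
[[462.0, 0.0, 323.0], [0.0, 462.0, 206.0], [0.0, 0.0, 1.0]] [ 0.285 -0.679  0.828] [[0.94, -0.34, 0.01], [-0.22, -0.64, -0.73], [0.26, 0.69, -0.68]]
[[507.0, 0.0, 317.0], [0.0, 507.0, 197.0], [0.0, 0.0, 1.0]] [0.448 0.037 1.338] [[-0.01, -1.0, -0.0], [-0.99, 0.01, -0.11], [0.11, 0.0, -0.99]]
[ 0.13752905 -0.60970916  0.22257114] [9.93856472e-01 1.10676602e-01 2.23829072e-05 4.41689668e-05] [-0.60157816  0.51874356  0.93141146] 0.08716182501337433 [[ 0.976  0.22   0.   ]
 [ 0.22  -0.976 -0.   ]
 [ 0.     0.    -1.   ]]
```

View pics/s0.png

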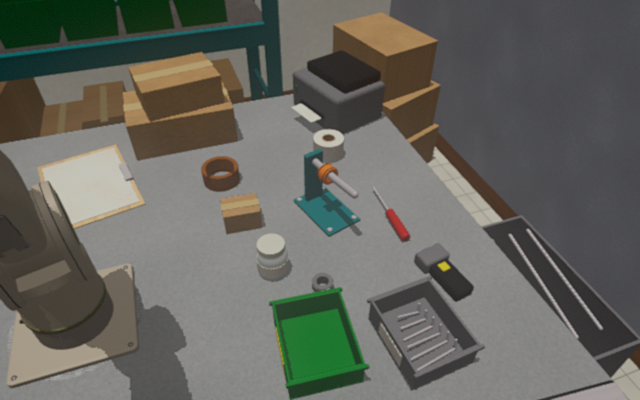

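View pics/t0.png

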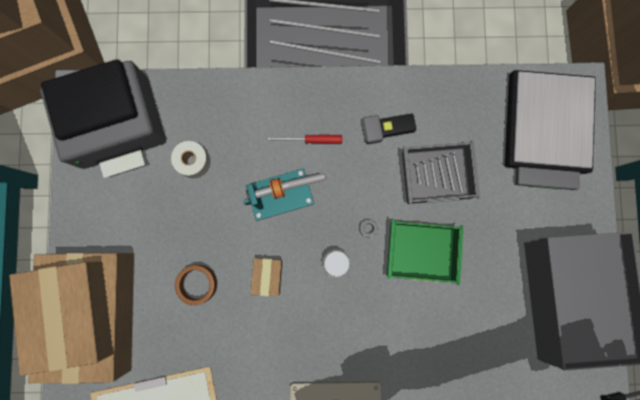

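```bash
python3 - <<'E'
from h import *
a=cv2.imread("pics/s0.png");b=cv2.imread("pics/t0.png")
A=cv2.resize(a[135:245,285:375],None,fx=5,fy=5,interpolation=cv2.INTER_CUBIC)
B=cv2.resize(b[160:230,235:335],None,fx=5,fy=5,interpolation=cv2.INTER_CUBIC)
o=np.zeros((550,960,3),np.uint8);o[:550,:450]=A;o[:350,455:955]=B
o=o[:,:960];cv2.imwrite("pics/c0.png",cv2.resize(o,None,fx=.8333,fy=.8333,interpolation=cv2.INTER_AREA))
E
```

```text
(no output)
```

View pics/c0.png

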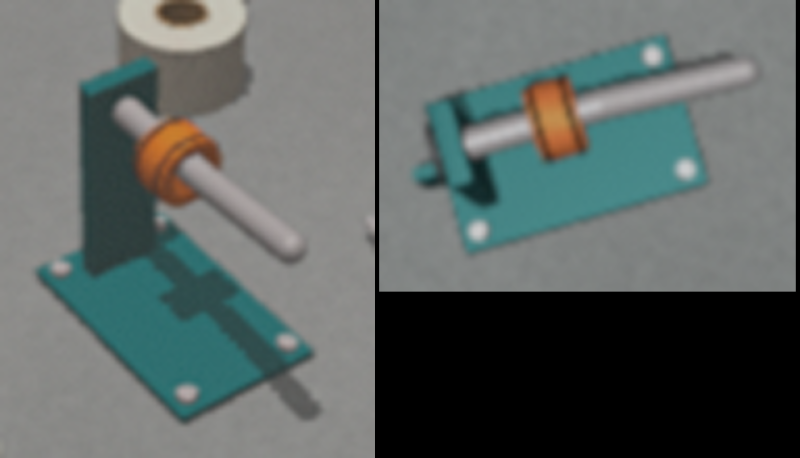

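```bash
cat > fit.py <<'E'
from h import *
from scipy.optimize import least_squares
a=eyes.camera("side");b=eyes.camera("top")
k=4.1667
S=lambda x,y:np.array([285+x/k,135+y/k]);T=lambda x,y:np.array([235+(x-379.2)/k,160+y/k])
cor=[(b,T(667,36),.05,-.13),(b,T(707,181),-.05,-.13),(b,T(427,103),.05,.03),(b,T(471,253),-.05,.03),
(a,S(313,352),.05,-.13),(a,S(184,421),-.05,-.13),(a,S(38,271),-.05,.03)]
def Rt(p): return Ro.from_euler("z",p[2]).as_matrix(),np.array([p[0],p[1],0])
def rod(p,s):
    d=np.array([np.sin(p[4]),-np.cos(p[4])*np.cos(p[3]),np.cos(p[4])*np.sin(p[3])])
    return np.array([0,-.082,.13])+d*s
def f(p):
    R,t=Rt(p);e=[]
    for c,q,x,y in cor: e+=list(proj(c,R@[x,y,.008]+t)-q)
    e+=list(proj(a,R@rod(p,.086)+t)-S(289,242))+list(proj(b,R@rod(p,.086)+t)-T(747,70))
    C=np.array([0,-p[5],.126])
    e+=list(proj(a,R@C+t)-S(178,160))+list(proj(b,R@C+t)-T(556,118))
    return e
o=least_squares(f,[.584,.183,0.2,.25,.0,.05]);p=o.x
if __name__=="__main__":
    print("xy",p[:2].round(4),"yaw,up,side deg",np.rad2deg(p[2:5]).round(1),"core s",p[5].round(4));print(np.array(o.fun).reshape(-1,2).round(1).tolist())
    R,t=Rt(p)
    for n,X in dict(root=[0,0,.13],core=[0,-p[5],.126],kink=[0,-.082,.13],tip=rod(p,.093)).items(): print(n,(R@X+t).round(4))
    g=lambda l,c:eyes.regions_of(c,l)[0]["region"]
    m=g("green_bin_in",b) if 0 else g("grey_bin",b)
    for nm,col in(("green",None),):
        h=cv2.cvtColor(b["image"],cv2.COLOR_RGB2HSV);m=cv2.inRange(h,(50,120,40),(70,255,255))[180:300,360:480]
        c=max(cv2.findContours(m,0,2)[0],key=cv2.contourArea)+[360,180];rc=cv2.minAreaRect(c.astype(np.float32))
        print(rc,[atz(b,q,.065).round(3).tolist() for q in cv2.boxPoints(rc)])
E
python3 fit.py
```

```text
xy [0.5853 0.183 ] yaw,up,side deg [15.5 14.3 -5.3] core s 0.0514
[[0.1, -0.8], [1.0, 0.4], [-0.4, -0.2], [-0.9, 0.1], [0.8, -0.1], [-0.2, -0.3], [-0.7, -0.4], [0.4, -0.1], [0.3, 0.3], [-0.2, 0.6], [-0.2, 0.2]]
root [0.5853 0.183  0.13  ]
core [0.599  0.1334 0.126 ]
kink [0.6072 0.104  0.13  ]
tip [0.6229 0.0152 0.1528]
((425.02532958984375, 251.458740234375), (72.81219482421875, 57.132232666015625), 4.969740390777588) [[0.383, -0.131, 0.065], [0.524, -0.148, 0.065], [0.506, -0.329, 0.065], [0.365, -0.311, 0.065]]
```

Emit:
{"fn": "play_rows", "kwargs": {
  "motion": [
    [0.24,-0.04,-0.04,0,0,-0.05,100],
    [0.48,-0.08,-0.08,0,0,-0.1,100],
    [0.72,-0.115,-0.12,0,0,-0.15,100],
    [0.96,-0.15,-0.15,0,0,-0.2,100]
  ]
}}

```text
time: 2.05
ee_pos: [0.3196, -0.5376, 0.2531]
eef_rot: [0.964, 0.266, 0.0, 0.0]
ft_force: [-0.2, 0.5, 0.2]
width: 0.0871
```

Emit:
{"fn": "play_rows", "kwargs": {
  "motion": [
    [0.24,-0.04,0,0,0,-0.05,100],
    [0.48,-0.08,0,0,0,-0.1,100],
    [0.72,-0.115,0,0,0,-0.15,100],
    [0.96,-0.15,0,0,0,-0.2,100]
  ]
}}

```text
time: 2.55
ee_pos: [0.4691, -0.4133, 0.2528]
eef_rot: [0.911, 0.413, 0.0, 0.0]
ft_force: [-0.4, -0.4, -0.5]
width: 0.0875
```

Emit:
{"fn": "play_rows", "kwargs": {
  "motion": [
    [0.24,-0.04,0,0,0,-0.05,100],
    [0.48,-0.08,0,0,0,-0.1,100],
    [0.72,-0.115,0,0,0,-0.15,100],
    [0.96,-0.15,0,0,0,-0.2,100]
  ]
}}

```text
time: 3.05
ee_pos: [0.5728, -0.249, 0.2527]
eef_rot: [0.835, 0.551, 0.0, 0.0]
ft_force: [1.1, -0.3, -0.2]
width: 0.0872
```

Emit:
{"fn": "play_rows", "kwargs": {
  "motion": [
    [0.24,-0.04,0,0,0,-0.05,100],
    [0.48,-0.08,0,0,0,-0.1,100],
    [0.72,-0.115,0,0,0,-0.15,100],
    [0.96,-0.15,0,0,0,-0.2,100],
    [0.96,-0.15,0,0,0,-0.2,100]
  ]
}}

```text
time: 3.68
ee_pos: [0.6209, -0.0567, 0.2527]
eef_rot: [0.736, 0.677, 0.001, -0.001]
ft_force: [-0.4, -0.7, 0.3]
width: 0.0871
```

```bash
cat >> h.py <<'E'
# frozen fit of stand: x,y,yaw,up,side,core s
p=np.array([.5853,.183,np.deg2rad(15.5),np.deg2rad(14.3),np.deg2rad(-5.3)])
RS=Ro.from_euler("z",p[2]).as_matrix();tS=np.array([p[0],p[1],0])
def dirn(w): # rod direction in world, w=0 straight .. 1 bent
    return RS@np.array([np.sin(w*p[4]),-np.cos(w*p[4])*np.cos(w*p[3]),np.cos(w*p[4])*np.sin(w*p[3])])
def axis_at(s): return tS+RS@np.array([0,-min(s,.082),.13])+dirn(1)*max(s-.082,0)
def pose(s,w,off=(0,0,0)): # tool pose holding core centred on rod axis at s
    x=-dirn(w); z=-RS[:,2]; z=z-x*(z@x); z/=np.linalg.norm(z); y=np.cross(z,x)
    R=np.c_[x,y,z]; return axis_at(s)+R@np.array([0,0,.019])+np.array(off),R
def rows(pos,R,g=None):
    st=r.read_state();Rc=Ro.from_quat(st["eef_rot"]).as_matrix()
    sh=Rc.T@(pos-st["ee_pos"])/.2; tu=Ro.from_matrix(Rc.T@R).as_rotvec()/(np.pi/2)
    return np.r_[sh,tu].round(3).tolist()
def st():
    s=r.read_state();print("t",round(s["time"],2),"ee",s["ee_pos"].round(4) if hasattr(s["ee_pos"],"round") else s["ee_pos"],"F",np.round(s["ft_force"],2),"M",np.round(s["torque"],2),"w",round(s["width"],4),"q",np.round(s["joint_positions"],2))
E
python3 - <<'E'
from h import *
st()
P0,R=pose(.0514,0,(0,0,.11-.004)); print(P0,R.round(2).tolist(),rows(P0,R))
E
```

```text
t 3.67 ee [ 0.6209 -0.0567  0.2527] F [-0.43 -0.72  0.29] M [-0.05 -0.09 -0.03] w 0.0871 q [ 0.47  0.38 -0.6   1.39  0.21  1.44 -0.21]
[0.59903605 0.13346939 0.217     ] [[-0.27, 0.96, 0.0], [0.96, 0.27, -0.0], [-0.0, 0.0, -1.0]] [0.938, -0.189, 0.181, 0.0, -0.001, -0.226]
```

Emit:
{"fn": "play_rows", "kwargs": {
  "motion": [
    [0.25,-0.05,0,0,0,-0.06,100],
    [0.5,-0.095,0.03,0,0,-0.12,100],
    [0.75,-0.14,0.06,0,0,-0.18,100],
    [0.938,-0.189,0.1,0,0,-0.226,100],
    [0.938,-0.189,0.1,0,0,-0.226,100]
  ]
}}

```text
time: 4.3
ee_pos: [0.599, 0.1312, 0.2321]
eef_rot: [0.606, 0.795, 0.0, -0.001]
ft_force: [0.0, -0.4, -0.2]
width: 0.0864
```

```bash
python3 - <<'E'
from h import *
st()
a=eyes.camera("side");b=eyes.camera("top")
A=cv2.resize(a["image"][60:225,265:405],None,fx=3.3,fy=3.3,interpolation=2)[:,:,::-1]
B=cv2.resize(b["image"][140:240,215:335],None,fx=2.7,fy=2.7,interpolation=2)[:,:,::-1]
o=np.zeros((545,790,3),np.uint8);o[:A.shape[0],:A.shape[1]]=A;o[:B.shape[0],465:465+B.shape[1]]=B
cv2.imwrite("pics/c1.png",o)
P0,R=pose(.0514,0,(0,0,-.004)); print(P0,rows(P0,R))
E
```

```text
t 4.3 ee [0.599  0.1312 0.2321] F [ 0.   -0.38 -0.2 ] M [-0.07 -0.11 -0.  ] w 0.0864 q [ 0.27  0.39 -0.73  1.45  0.26  1.4  -0.2 ]
[0.59903605 0.13346939 0.107     ] [0.033, 0.002, 0.627, -0.0, 0.001, -0.006]
```

View pics/c1.png

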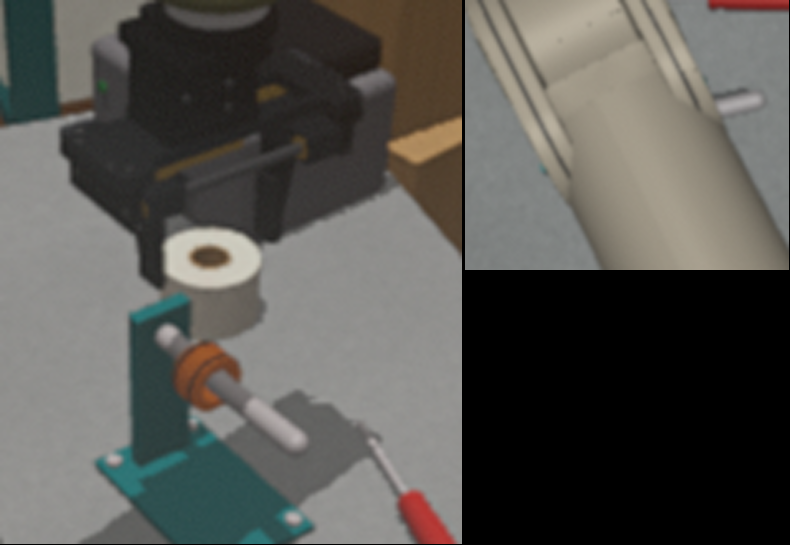

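The picture shows the open fingers (c1: ~(150,270) and ~(270,225)) above and either side of the core (207,375). I'm going down now.

Emit:
{"fn": "play_rows", "kwargs": {
  "motion": [
    [0.03,0,0.15,0,0,0,100],
    [0.03,0,0.3,0,0,0,100],
    [0.03,0,0.42,0,0,0,100],
    [0.03,0,0.53,0,0,0,100],
    [0.033,0.002,0.6,0,0,0,100]
  ],
  "squeeze": 3
}}

```text
time: 5.03
ee_pos: [0.5992, 0.1324, 0.1115]
eef_rot: [0.61, 0.793, -0.001, 0.0]
ft_force: [-0.7, -0.8, -0.5]
width: 0.0871
```

```bash
python3 - <<'E'
from h import *
st()
a=eyes.camera("side")
cv2.imwrite("pics/c2.png",cv2.resize(a["image"][100:220,275:395],None,fx=4.5,fy=4.5,interpolation=2)[:,:,::-1])
P0,R=pose(.0514,0,(0,0,-.004)); print(P0,rows(P0,R))
E
```

```text
t 5.03 ee [0.5992 0.1324 0.1115] F [-0.74 -0.81 -0.48] M [ 0.04 -0.1  -0.01] w 0.0871 q [ 0.25  0.48 -0.7   1.59  0.33  1.19 -0.26]
[0.59903605 0.13346939 0.107     ] [0.003, 0.004, 0.015, -0.002, 0.0, -0.007]
```

View pics/c2.png

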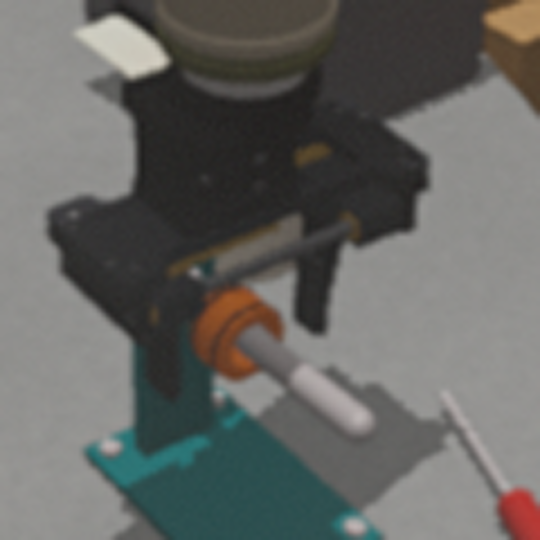

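The fingers sit on either side of the core with the rod clear. Closing gently.

Emit:
{"fn": "play_rows", "kwargs": {
  "motion": [
    [0.003,0.004,0.015,0,0,0,70],
    [0.003,0.004,0.015,0,0,0,55],
    [0.003,0.004,0.015,0,0,0,45],
    [0.003,0.004,0.015,0,0,0,40],
    [0.003,0.004,0.015,0,0,0,40]
  ],
  "squeeze": 8
}}

```text
time: 5.7
ee_pos: [0.5995, 0.1354, 0.1097]
eef_rot: [0.608, 0.794, 0.0, 0.0]
ft_force: [-1.8, -0.1, -0.1]
width: 0.0454
```

Emit:
{"fn": "play_rows", "kwargs": {
  "motion": [
    [0,0,0,0,0,0,40],
    [0,0,0,0,0,0,40]
  ]
}}

```text
time: 5.95
ee_pos: [0.5995, 0.1354, 0.1097]
eef_rot: [0.608, 0.794, 0.0, 0.0]
ft_force: [0.4, 0.4, 2.3]
width: 0.0449
```

```bash
python3 - <<'E'
from h import *
st();P0,R=pose(.0514,0,(0,0,0)); print(P0,rows(P0,R))
E
```

```text
t 5.95 ee [0.5995 0.1354 0.1097] F [0.42 0.39 2.31] M [-0.08 -0.05  0.01] w 0.0449 q [ 0.24  0.49 -0.7   1.59  0.33  1.18 -0.26]
[0.59903605 0.13346939 0.111     ] [-0.009, -0.005, -0.007, 0.0, 0.0, -0.005]
```

Emit:
{"fn": "play_rows", "kwargs": {
  "motion": [
    [0,0,-0.01,0,0,0,40],
    [0,0,-0.02,0,0,0,40],
    [0,0,-0.02,0,0,0,40]
  ]
}}

```text
time: 6.32
ee_pos: [0.5995, 0.1355, 0.1136]
eef_rot: [0.608, 0.794, 0.0, 0.0]
ft_force: [1.4, 0.1, -0.8]
width: 0.0447
```

Emit:
{"fn": "play_rows", "kwargs": {
  "motion": [
    [0,0,-0.01,0,0,0,40],
    [0,0,-0.01,0,0,0,40]
  ]
}}

```text
time: 6.58
ee_pos: [0.5995, 0.1355, 0.1157]
eef_rot: [0.608, 0.794, 0.0, 0.0]
ft_force: [0.1, -0.2, -0.6]
width: 0.0449
```

Emit:
{"fn": "play_rows", "kwargs": {
  "motion": [
    [0,0,-0.01,0,0,0,40],
    [0,0,-0.01,0,0,0,40]
  ]
}}

```text
time: 6.82
ee_pos: [0.5996, 0.1355, 0.1177]
eef_rot: [0.608, 0.794, 0.0, 0.0]
ft_force: [0.3, -0.2, -1.2]
width: 0.045
```

Emit:
{"fn": "play_rows", "kwargs": {
  "motion": [
    [0,0,-0.005,0,0,0,40],
    [0,0,-0.005,0,0,0,40]
  ]
}}

```text
time: 7.08
ee_pos: [0.5993, 0.1354, 0.1182]
eef_rot: [0.608, 0.794, -0.0, -0.0]
ft_force: [1.3, -0.1, -4.8]
width: 0.0452
```

Emit:
{"fn": "play_rows", "kwargs": {
  "motion": [
    [0,0,0.02,0,0,0,40],
    [0,0,0.025,0,0,0,40],
    [0,0,0.025,0,0,0,40]
  ]
}}

```text
time: 7.45
ee_pos: [0.5994, 0.1355, 0.1135]
eef_rot: [0.608, 0.794, -0.0, 0.0]
ft_force: [0.1, 0.0, -0.1]
width: 0.0449
```

Emit:
{"fn": "play_rows", "kwargs": {
  "motion": [
    [0,0.01,0,0,0,0,40],
    [0,0.018,0,0,0,0,40],
    [0,0.018,0,0,0,0,40]
  ]
}}

```text
time: 7.82
ee_pos: [0.603, 0.1365, 0.1135]
eef_rot: [0.608, 0.794, 0.0, 0.0]
ft_force: [-0.3, -0.4, -0.3]
width: 0.0447
```

Emit:
{"fn": "play_rows", "kwargs": {
  "motion": [
    [0,-0.02,0,0,0,0,40],
    [0,-0.036,0,0,0,0,40],
    [0,-0.036,0,0,0,0,40]
  ]
}}

```text
time: 8.2
ee_pos: [0.5958, 0.1343, 0.1136]
eef_rot: [0.608, 0.794, -0.0, 0.0]
ft_force: [0.6, 0.7, -0.6]
width: 0.0447
```

```bash
cat >> h.py <<'E'
W=lambda s: float(np.clip((s-.068)/.028,0,1))
def wp(s,lat=0,G=.0165,up=0):  # lat along holder x, up along holder z
    q,R=pose(s,W(s)); q=q+R@np.array([0,0,G-.019])+RS@np.array([lat,0,up]); return q,R
def s_now(q): return -(RS.T@(q-tS))[1]
def plan(ss,base,lat=0,up=0):  # rows relative to pose base=(pos,R)
    for s in ss:
        q,R=wp(s,lat,up=up); print(s,np.r_[base[1].T@(q-base[0])/.2,Ro.from_matrix(base[1].T@R).as_rotvec()/(np.pi/2)].round(3).tolist())
E
python3 - <<'E'
from h import *
q=np.array([.5994,.1355,.1135]);print((RS.T@(q-tS)).round(4))
s=r.read_state();c=np.array(s["ee_pos"]);Rc=Ro.from_quat(s["eef_rot"]).as_matrix()
lat=(RS.T@(q-tS))[0]
plan([.049,.058,.066,.074,.082,.09,.1],(c,Rc),lat)
E
```

```text
[ 0.0009 -0.0495  0.1135]
0.049 [0.004, 0.019, 0.001, 0.0, 0.0, -0.005]
0.058 [-0.041, 0.019, 0.001, 0.0, 0.0, -0.005]
0.066 [-0.081, 0.02, 0.001, 0.0, 0.0, -0.005]
0.074 [-0.126, 0.02, 0.0, 0.0, -0.034, 0.008]
0.082 [-0.172, 0.02, -0.0, 0.002, -0.079, 0.025]
0.09 [-0.216, 0.016, -0.011, 0.004, -0.124, 0.042]
0.1 [-0.268, 0.011, -0.024, 0.007, -0.158, 0.055]
```

Emit:
{"fn": "play_rows", "kwargs": {
  "motion": [
    [0,0.02,0,0,0,0,40],
    [-0.02,0.02,0,0,0,-0.005,40],
    [-0.04,0.02,0,0,0,-0.005,40],
    [-0.06,0.02,0,0,0,-0.005,40],
    [-0.08,0.02,0,0,0,-0.005,40]
  ]
}}

```text
time: 8.82
ee_pos: [0.6041, 0.1197, 0.1135]
eef_rot: [0.605, 0.796, -0.0, 0.0]
ft_force: [-0.3, 0.4, -1.4]
width: 0.0446
```

Emit:
{"fn": "play_rows", "kwargs": {
  "motion": [
    [-0.022,0,0,0,-0.015,0.005,40],
    [-0.045,0,0,0,-0.034,0.013,40],
    [-0.068,0,0,0,-0.055,0.02,40],
    [-0.09,0,0,0.002,-0.079,0.03,40],
    [-0.09,0,0,0.002,-0.079,0.03,40]
  ]
}}

```text
time: 9.45
ee_pos: [0.6086, 0.1038, 0.1135]
eef_rot: [0.622, 0.78, -0.039, 0.049]
ft_force: [-1.1, 0.5, -0.2]
width: 0.0448
```

```bash
python3 - <<'E'
from h import *
st()
s=r.read_state();c=np.array(s["ee_pos"]);Rc=Ro.from_quat(s["eef_rot"]).as_matrix()
plan([.082,.09,.098,.106,.114,.122,.13],(c,Rc),.0009)
E
```

```text
t 9.45 ee [0.6086 0.1038 0.1135] F [-1.05  0.48 -0.21] M [ 0.17 -0.07 -0.05] w 0.0448 q [ 0.19  0.48 -0.65  1.59  0.43  1.22 -0.35]
0.082 [-0.007, -0.002, 0.001, -0.0, 0.0, 0.001]
0.09 [-0.053, -0.004, -0.005, 0.003, -0.045, 0.018]
0.098 [-0.097, -0.007, -0.01, 0.006, -0.079, 0.031]
0.106 [-0.137, -0.009, -0.015, 0.006, -0.079, 0.031]
0.114 [-0.176, -0.011, -0.02, 0.006, -0.079, 0.031]
0.122 [-0.216, -0.013, -0.025, 0.006, -0.079, 0.031]
0.13 [-0.256, -0.015, -0.03, 0.006, -0.079, 0.031]
```

Emit:
{"fn": "play_rows", "kwargs": {
  "motion": [
    [-0.03,-0.003,-0.003,0.002,-0.025,0.01,40],
    [-0.053,-0.004,-0.005,0.003,-0.045,0.018,40],
    [-0.075,-0.006,-0.008,0.005,-0.062,0.025,40],
    [-0.097,-0.007,-0.01,0.006,-0.079,0.031,40],
    [-0.097,-0.007,-0.01,0.006,-0.079,0.031,40]
  ]
}}

```text
time: 10.07
ee_pos: [0.6116, 0.0842, 0.1179]
eef_rot: [0.638, 0.76, -0.08, 0.095]
ft_force: [-0.7, -0.2, -0.4]
width: 0.0447
```

Emit:
{"fn": "play_rows", "kwargs": {
  "motion": [
    [-0.025,-0.001,-0.003,0,0,0,40],
    [-0.05,-0.003,-0.006,0,0,0,40],
    [-0.05,-0.003,-0.006,0,0,0,40]
  ]
}}

```text
time: 10.45
ee_pos: [0.6129, 0.0736, 0.1218]
eef_rot: [0.639, 0.759, -0.08, 0.095]
ft_force: [0.9, 0.3, -1.0]
width: 0.0447
```

```bash
python3 - <<'E'
from h import *
st()
s=r.read_state();c=np.array(s["ee_pos"]);Rc=Ro.from_quat(s["eef_rot"]).as_matrix()
plan([.106,.11,.12],(c,Rc),.0009)
E
```

```text
t 10.45 ee [0.6129 0.0736 0.1218] F [ 0.85  0.31 -0.98] M [ 0.31 -0.08  0.02] w 0.0447 q [ 0.13  0.47 -0.6   1.59  0.53  1.27 -0.44]
0.106 [0.02, 0.003, 0.005, -0.0, 0.0, -0.002]
0.11 [0.0, 0.003, 0.005, -0.0, 0.0, -0.002]
0.12 [-0.05, 0.003, 0.005, -0.0, 0.0, -0.002]
```

Correct that, then probe the clearance on the bent part in small steps (down, up, sideways).

Emit:
{"fn": "play_rows", "kwargs": {
  "motion": [
    [0,0.003,0.005,0,0,0,40],
    [0,0.003,0.011,0,0,0,40],
    [0,0.003,0.017,0,0,0,40],
    [0,0.003,0.017,0,0,0,40]
  ]
}}

```text
time: 10.95
ee_pos: [0.6133, 0.0739, 0.1181]
eef_rot: [0.638, 0.76, -0.08, 0.095]
ft_force: [0.7, 0.1, -1.6]
width: 0.0446
```

Emit:
{"fn": "play_rows", "kwargs": {
  "motion": [
    [0,0,-0.012,0,0,0,40],
    [0,0,-0.018,0,0,0,40],
    [0,0,-0.024,0,0,0,40],
    [0,0,-0.024,0,0,0,40]
  ]
}}

```text
time: 11.45
ee_pos: [0.6132, 0.0748, 0.1227]
eef_rot: [0.638, 0.76, -0.08, 0.095]
ft_force: [0.7, -0.7, -4.0]
width: 0.0447
```

Emit:
{"fn": "play_rows", "kwargs": {
  "motion": [
    [0,0,0.012,0,0,0,40],
    [0,0.006,0.012,0,0,0,40],
    [0,0.012,0.012,0,0,0,40],
    [0,0.012,0.012,0,0,0,40]
  ]
}}

```text
time: 11.95
ee_pos: [0.6158, 0.0749, 0.1207]
eef_rot: [0.638, 0.76, -0.08, 0.095]
ft_force: [0.2, 0.1, -0.3]
width: 0.0445
```

Emit:
{"fn": "play_rows", "kwargs": {
  "motion": [
    [0,-0.006,0,0,0,0,40],
    [0,-0.012,0,0,0,0,40],
    [0,-0.018,0,0,0,0,40],
    [0,-0.024,0,0,0,0,40],
    [0,-0.024,0,0,0,0,40]
  ]
}}

```text
time: 12.58
ee_pos: [0.6109, 0.074, 0.1206]
eef_rot: [0.638, 0.76, -0.08, 0.095]
ft_force: [0.1, -0.9, -0.5]
width: 0.0445
```

Emit:
{"fn": "play_rows", "kwargs": {
  "motion": [
    [0,0.006,0.006,0,0,0,40],
    [0,0.012,0.012,0,0,0,40],
    [0,0.012,0.018,0,0,0,40],
    [0,0.012,0.018,0,0,0,40]
  ]
}}

```text
time: 13.08
ee_pos: [0.6134, 0.0735, 0.1169]
eef_rot: [0.638, 0.76, -0.08, 0.095]
ft_force: [-0.2, 0.8, -0.8]
width: 0.0446
```

Emit:
{"fn": "play_rows", "kwargs": {
  "motion": [
    [0,0,0.004,0,0,0,40],
    [0,0,0.004,0,0,0,40]
  ]
}}

```text
time: 13.32
ee_pos: [0.6135, 0.0734, 0.1163]
eef_rot: [0.638, 0.76, -0.08, 0.095]
ft_force: [0.6, 0.1, -1.1]
width: 0.0449
```

Emit:
{"fn": "play_rows", "kwargs": {
  "motion": [
    [0,0,0.004,0,0,0,40],
    [0,0,0.004,0,0,0,40]
  ]
}}

```text
time: 13.58
ee_pos: [0.6136, 0.0733, 0.1159]
eef_rot: [0.638, 0.76, -0.08, 0.095]
ft_force: [-0.5, 0.5, 2.1]
width: 0.0448
```

Emit:
{"fn": "play_rows", "kwargs": {
  "motion": [
    [0,0,0.004,0,0,0,40],
    [0,0,0.004,0,0,0,40]
  ]
}}

```text
time: 13.82
ee_pos: [0.6136, 0.0735, 0.1151]
eef_rot: [0.638, 0.76, -0.079, 0.095]
ft_force: [-2.6, 2.7, 4.5]
width: 0.0445
```

```bash
sed -i 's/deg2rad(14.3)/deg2rad(11.1)/' h.py; python3 - <<'E'
from h import *
st()
s=r.read_state();c=np.array(s["ee_pos"]);Rc=Ro.from_quat(s["eef_rot"]).as_matrix()
print(wp(.11,.0009)[0])
plan([.11,.12,.128,.136,.144],(c,Rc),.0009)
E
```

```text
t 13.82 ee [0.6136 0.0735 0.1151] F [-2.65  2.73  4.53] M [ 0.44  0.33 -0.14] w 0.0445 q [ 0.13  0.48 -0.6   1.59  0.53  1.26 -0.44]
[0.61345447 0.07405392 0.11917358]
0.11 [-0.002, -0.0, -0.02, -0.0, 0.035, -0.001]
0.12 [-0.052, -0.0, -0.018, -0.0, 0.035, -0.001]
0.128 [-0.092, -0.0, -0.015, -0.0, 0.035, -0.001]
0.136 [-0.132, -0.0, -0.013, -0.0, 0.035, -0.001]
0.144 [-0.172, 0.0, -0.011, -0.0, 0.035, -0.001]
```

Emit:
{"fn": "play_rows", "kwargs": {
  "motion": [
    [0,0,-0.02,0,0.018,0,40],
    [0,0,-0.02,0,0.035,0,40],
    [-0.03,0,-0.019,0,0.035,0,40],
    [-0.06,0,-0.018,0,0.035,0,40],
    [-0.06,0,-0.018,0,0.035,0,40]
  ]
}}

```text
time: 14.45
ee_pos: [0.6156, 0.0615, 0.1212]
eef_rot: [0.64, 0.762, -0.062, 0.074]
ft_force: [0.3, -0.9, -0.3]
width: 0.0447
```

Emit:
{"fn": "play_rows", "kwargs": {
  "motion": [
    [-0.02,0,0,0,0,0,40],
    [-0.04,0,0,0,0,0,40],
    [-0.06,0,0,0,0,0,40],
    [-0.06,0,0,0,0,0,40]
  ]
}}

```text
time: 14.95
ee_pos: [0.6176, 0.0503, 0.1236]
eef_rot: [0.64, 0.762, -0.062, 0.074]
ft_force: [0.1, 0.3, -1.9]
width: 0.0449
```

Emit:
{"fn": "play_rows", "kwargs": {
  "motion": [
    [0,0,-0.008,0,0,0,40],
    [0,0,-0.012,0,0,0,40],
    [0,0,-0.012,0,0,0,40]
  ]
}}

```text
time: 15.32
ee_pos: [0.6174, 0.0514, 0.126]
eef_rot: [0.64, 0.762, -0.062, 0.074]
ft_force: [0.7, -0.4, -1.1]
width: 0.0449
```

Emit:
{"fn": "play_rows", "kwargs": {
  "motion": [
    [0,0,0.012,0,0,0,40],
    [0,0,0.018,0,0,0,40],
    [0,0,0.024,0,0,0,40],
    [0,0,0.024,0,0,0,40]
  ]
}}

```text
time: 15.82
ee_pos: [0.6175, 0.0502, 0.121]
eef_rot: [0.64, 0.762, -0.062, 0.074]
ft_force: [0.3, -0.7, -0.2]
width: 0.0445
```

Emit:
{"fn": "play_rows", "kwargs": {
  "motion": [
    [0,0,-0.012,0,0,0,40],
    [0,0.006,-0.012,0,0,0,40],
    [0,0.012,-0.012,0,0,0,40],
    [0,0.012,-0.012,0,0,0,40]
  ]
}}

```text
time: 16.32
ee_pos: [0.6199, 0.0512, 0.1235]
eef_rot: [0.64, 0.762, -0.062, 0.074]
ft_force: [-0.4, -0.1, -0.3]
width: 0.0449
```

Emit:
{"fn": "play_rows", "kwargs": {
  "motion": [
    [0,-0.008,0,0,0,0,40],
    [0,-0.014,0,0,0,0,40],
    [0,-0.02,0,0,0,0,40],
    [0,-0.024,0,0,0,0,40],
    [0,-0.024,0,0,0,0,40]
  ]
}}

```text
time: 16.95
ee_pos: [0.6151, 0.0503, 0.1235]
eef_rot: [0.64, 0.762, -0.062, 0.074]
ft_force: [0.2, 0.4, -1.4]
width: 0.0446
```

Emit:
{"fn": "play_rows", "kwargs": {
  "motion": [
    [0,0.012,0,0,0,0,40],
    [-0.03,0.012,0,0,0,0,40],
    [-0.06,0.012,0,0,0,0,40],
    [-0.06,0.012,0,0,0,0,40]
  ]
}}

```text
time: 17.45
ee_pos: [0.6197, 0.0381, 0.1259]
eef_rot: [0.641, 0.762, -0.062, 0.074]
ft_force: [-0.2, -0.1, -0.9]
width: 0.0446
```

Emit:
{"fn": "play_rows", "kwargs": {
  "motion": [
    [-0.025,0,0,0,0,0,40],
    [-0.05,0,0,0,0,0,40],
    [-0.075,0,0,0,0,0,40],
    [-0.075,0,0,0,0,0,40]
  ]
}}

```text
time: 17.95
ee_pos: [0.6222, 0.024, 0.1288]
eef_rot: [0.64, 0.762, -0.062, 0.074]
ft_force: [0.1, -0.0, -0.6]
width: 0.0446
```

Emit:
{"fn": "play_rows", "kwargs": {
  "motion": [
    [-0.025,0,0,0,0,0,40],
    [-0.05,0,0,0,0,0,40],
    [-0.075,0,0,0,0,0,40],
    [-0.075,0,0,0,0,0,40]
  ]
}}

```text
time: 18.45
ee_pos: [0.6247, 0.0095, 0.1316]
eef_rot: [0.64, 0.762, -0.062, 0.074]
ft_force: [-0.1, 0.2, -0.9]
width: 0.0444
```

```bash
python3 - <<'E'
from h import *
st()
a=eyes.camera("side")
cv2.imwrite("pics/c3.png",cv2.resize(a["image"][120:240,285:405],None,fx=4.5,fy=4.5,interpolation=2)[:,:,::-1])
E
```

```text
t 18.45 ee [0.6247 0.0095 0.1316] F [-0.07  0.17 -0.93] M [ 0.25 -0.05 -0.03] w 0.0444 q [ 0.26  0.45 -0.6   1.57  0.47  1.24 -0.28]
```

View pics/c3.png

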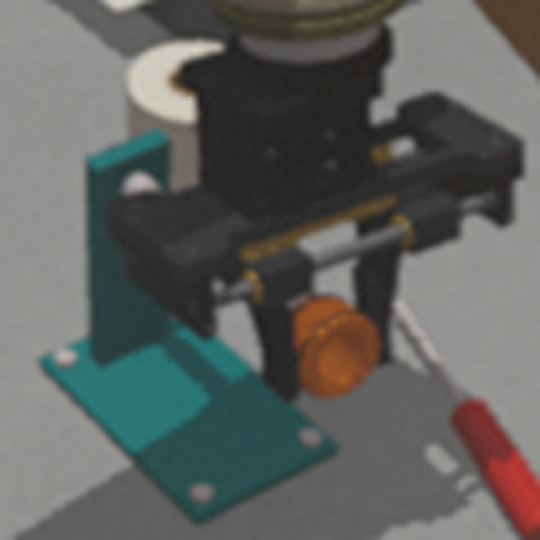

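The core (c3 ~(335,350)) is held between the fingers, and the spindle tip is already inside the bore. Carrying on outward along the same line.

Emit:
{"fn": "play_rows", "kwargs": {
  "motion": [
    [-0.03,0,0,0,0,0,40],
    [-0.06,0,0,0,0,0,40],
    [-0.09,0,0,0,0,0,40],
    [-0.12,0,0,0,0,0,40],
    [-0.15,0,0,0,0,0,40]
  ]
}}

```text
time: 19.12
ee_pos: [0.6298, -0.0193, 0.1374]
eef_rot: [0.64, 0.762, -0.062, 0.074]
ft_force: [0.3, 0.3, -0.4]
width: 0.0447
```

Emit:
{"fn": "play_rows", "kwargs": {
  "motion": [
    [-0.04,0,0,0,0,0,40],
    [-0.1,0,0,0,0,0,40],
    [-0.18,0,0,0,0,0,40],
    [-0.25,0,0,0,0,0,40],
    [-0.25,0,0,0,0,0,40]
  ]
}}

```text
time: 19.75
ee_pos: [0.6383, -0.0692, 0.1471]
eef_rot: [0.641, 0.761, -0.062, 0.074]
ft_force: [0.8, 0.9, -0.8]
width: 0.0449
```

```bash
python3 - <<'E'
from h import *
st();s=r.read_state()
a=eyes.camera("side")
c=np.array(s["ee_pos"]);R=Ro.from_quat(s["eef_rot"]).as_matrix();g=c-R[:,2]*.0165
print("core in stand",(RS.T@(g-tS)).round(4))
# level, turned so that jaw is along bin short... keep yaw following base azimuth
cv2.imwrite("pics/c4.png",a["image"][120:400,200:500,::-1])
az=np.arctan2(-.235,.444);print("az",np.rad2deg(az))
def rot(d): 
    d=np.deg2rad(d);y=np.array([np.cos(d),np.sin(d),0]);z=np.array([0,0,-1.]);return np.c_[np.cross(y,z),y,z]
for q,d in [((.60,-.10,.21),0),((.50,-.19,.21),-15),((.443,-.235,.21),-25)]: print(q,rows(np.array(q),rot(d)))
E
```

```text
t 19.75 ee [ 0.6383 -0.0692  0.1471] F [ 0.81  0.93 -0.85] M [ 0.26 -0.08  0.01] w 0.0449 q [ 0.36  0.45 -0.57  1.53  0.46  1.25 -0.14]
core in stand [-0.016  -0.254   0.1633]
az -27.891341632281733
(0.6, -0.1, 0.21) [-0.184, -0.216, -0.285, 0.01, 0.123, 0.11]
(0.5, -0.19, 0.21) [-0.535, -0.786, -0.216, 0.026, 0.121, 0.276]
(0.443, -0.235, 0.21) [-0.704, -1.105, -0.183, 0.037, 0.119, 0.386]
```

View pics/c4.png

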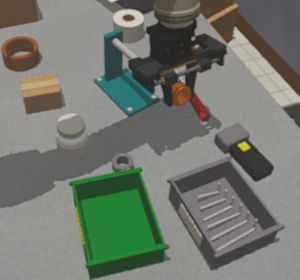

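The core is off the tip and still held, with its centre at holder y = -0.254. Now carrying it to the green bin, levelling on the way.

Emit:
{"fn": "play_rows", "kwargs": {
  "motion": [
    [-0.06,-0.08,-0.05,0.003,0.025,0.03,40],
    [-0.17,-0.24,-0.1,0.008,0.05,0.09,40],
    [-0.3,-0.44,-0.15,0.015,0.08,0.16,40],
    [-0.43,-0.63,-0.19,0.02,0.1,0.22,40],
    [-0.535,-0.786,-0.216,0.026,0.121,0.276,40]
  ]
}}

```text
time: 20.42
ee_pos: [0.499, -0.19, 0.2106]
eef_rot: [0.794, 0.608, 0.001, 0.0]
ft_force: [-0.5, -1.3, -0.9]
width: 0.0447
```

```bash
cat >> h.py <<'E'
def rot(d): 
    d=np.deg2rad(d);y=np.array([np.cos(d),np.sin(d),0]);z=np.array([0,0,-1.]);return np.c_[np.cross(y,z),y,z]
E
python3 - <<'E'
from h import *
st()
for q in [(.442,-.23,.21),(.442,-.23,.10)]: print(q,rows(np.array(q),rot(-15)))
E
```

```text
t 20.43 ee [ 0.499  -0.19    0.2106] F [-0.47 -1.34 -0.91] M [-0.11 -0.1  -0.01] w 0.0447 q [ 0.73  0.17 -0.5   1.7   0.09  1.29 -0.05]
(0.442, -0.23, 0.21) [-0.267, -0.223, 0.003, 0.001, -0.0, -0.001]
(0.442, -0.23, 0.1) [-0.268, -0.224, 0.553, 0.001, -0.0, -0.001]
```

Emit:
{"fn": "play_rows", "kwargs": {
  "motion": [
    [-0.13,-0.11,0,0,0,0,40],
    [-0.267,-0.223,0.03,0,0,0,40],
    [-0.267,-0.223,0.2,0,0,0,40],
    [-0.267,-0.223,0.4,0,0,0,40],
    [-0.267,-0.223,0.55,0,0,0,40]
  ]
}}

```text
time: 21.05
ee_pos: [0.443, -0.2287, 0.0985]
eef_rot: [0.793, 0.61, 0.0, 0.0]
ft_force: [0.4, 0.3, -0.9]
width: 0.0445
```

```bash
python3 - <<'E'
from h import *
st()
a=eyes.camera("side");b=eyes.camera("top")
A=cv2.resize(a["image"][230:400,230:400],None,fx=2.4,fy=2.4,interpolation=2)[:,:,::-1]
B=cv2.resize(b["image"][190:310,350:480],None,fx=2.9,fy=2.9,interpolation=2)[:,:,::-1]
o=np.zeros((410,790,3),np.uint8);o[:A.shape[0],:A.shape[1]]=A;o[:B.shape[0],410:410+B.shape[1]]=B[:,:380]
cv2.imwrite("pics/c5.png",o)
print(rows(np.array([.442,-.23,.0125]),rot(-15)))
E
```

```text
t 21.05 ee [ 0.443  -0.2287  0.0985] F [ 0.36  0.31 -0.88] M [-0.08 -0.1  -0.04] w 0.0445 q [ 0.81  0.2  -0.46  1.92  0.1   1.05  0.04]
[-0.01, 0.007, 0.423, -0.003, -0.001, 0.001]
```

View pics/c5.png

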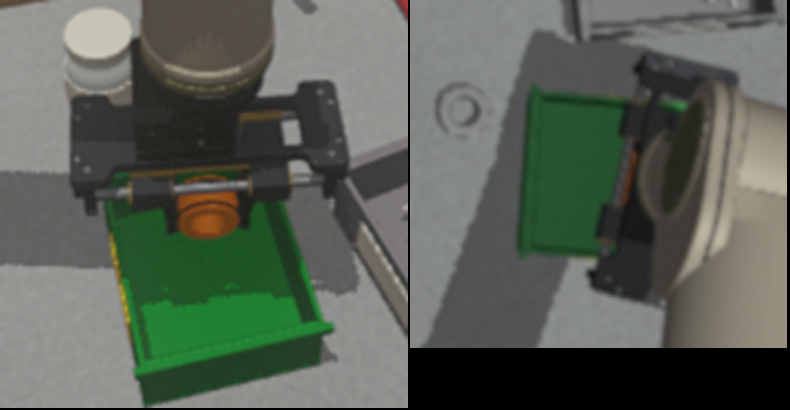

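The core hangs over the middle of the green bin (c5 left ~(208,210)), clear of the walls. Lowering it.

Emit:
{"fn": "play_rows", "kwargs": {
  "motion": [
    [-0.005,0.003,0.1,0,0,0,40],
    [-0.01,0.005,0.2,0,0,0,40],
    [-0.01,0.005,0.3,0,0,0,40],
    [-0.01,0.005,0.36,0,0,0,40],
    [-0.01,0.005,0.38,0,0,0,40]
  ]
}}

```text
time: 21.78
ee_pos: [0.4441, -0.2318, 0.0242]
eef_rot: [0.793, 0.609, 0.0, 0.0]
ft_force: [0.6, 0.1, -0.7]
width: 0.0447
```

Emit:
{"fn": "play_rows", "kwargs": {
  "motion": [
    [0,0,0.01,0,0,0,40],
    [0,0,0.02,0,0,0,40],
    [0,0,0.025,0,0,0,40],
    [0,0,0.025,0,0,0,40]
  ]
}}

```text
time: 22.28
ee_pos: [0.4438, -0.232, 0.0191]
eef_rot: [0.793, 0.609, 0.0, 0.0]
ft_force: [0.9, -0.5, -0.8]
width: 0.0451
```

Emit:
{"fn": "play_rows", "kwargs": {
  "motion": [
    [0,0,0.005,0,0,0,40],
    [0,0,0.01,0,0,0,40],
    [0,0,0.01,0,0,0,40]
  ]
}}

```text
time: 22.65
ee_pos: [0.4437, -0.2319, 0.0168]
eef_rot: [0.793, 0.609, 0.0, 0.0]
ft_force: [-0.8, -0.1, -1.0]
width: 0.0446
```

Emit:
{"fn": "play_rows", "kwargs": {
  "motion": [
    [0,0,0.005,0,0,0,40],
    [0,0,0.01,0,0,0,40],
    [0,0,0.01,0,0,0,40]
  ]
}}

```text
time: 23.02
ee_pos: [0.4437, -0.2318, 0.0148]
eef_rot: [0.793, 0.609, 0.0, 0.0]
ft_force: [-0.4, -0.2, 0.2]
width: 0.045
```

Emit:
{"fn": "play_rows", "kwargs": {
  "motion": [
    [0,0,0.005,0,0,0,40],
    [0,0,0.01,0,0,0,40],
    [0,0,0.01,0,0,0,40]
  ]
}}

```text
time: 23.4
ee_pos: [0.4437, -0.2319, 0.0128]
eef_rot: [0.793, 0.609, 0.0, 0.0]
ft_force: [-0.2, -1.7, -0.5]
width: 0.0445
```

Emit:
{"fn": "play_rows", "kwargs": {
  "motion": [
    [0,0,0.005,0,0,0,40],
    [0,0,0.005,0,0,0,40]
  ]
}}

```text
time: 23.65
ee_pos: [0.4439, -0.2318, 0.0122]
eef_rot: [0.793, 0.609, 0.0, 0.0]
ft_force: [-1.0, 2.1, 4.2]
width: 0.0448
```

Contact with the floor felt (4 N). Opening gently, part-way only.

Emit:
{"fn": "play_rows", "kwargs": {
  "motion": [
    [0,0,-0.002,0,0,0,52],
    [0,0,-0.002,0,0,0,56],
    [0,0,-0.002,0,0,0,60],
    [0,0,-0.002,0,0,0,68],
    [0,0,-0.002,0,0,0,75]
  ]
}}

```text
time: 24.28
ee_pos: [0.4438, -0.2319, 0.0123]
eef_rot: [0.793, 0.609, 0.0, 0.0]
ft_force: [-1.6, 0.3, -0.5]
width: 0.0617
```

Emit:
{"fn": "play_rows", "kwargs": {
  "motion": [
    [0,0,-0.1,0,0,0,75],
    [0,0,-0.3,0,0,0,75],
    [0,0,-0.55,0,0,0,75],
    [0,0,-0.8,0,0,0,75],
    [0,0,-0.9,0,0,0,75]
  ]
}}

```text
time: 24.9
ee_pos: [0.4447, -0.2322, 0.1955]
eef_rot: [0.793, 0.609, 0.001, 0.002]
ft_force: [-0.4, -0.4, -0.2]
width: 0.0653
```

Emit:
{"fn": "play_rows", "kwargs": {
  "motion": [
    [0.2,0,-0.2,0,0,0,75],
    [0.45,0,-0.2,0,0,0,75],
    [0.7,0,-0.2,0,0,0,75],
    [0.9,0,-0.2,0,0,0,75],
    [0.9,0,-0.2,0,0,0,75]
  ]
}}

```text
time: 25.52
ee_pos: [0.4906, -0.0545, 0.2325]
eef_rot: [0.791, 0.611, 0.001, 0.0]
ft_force: [0.3, -1.2, 0.2]
width: 0.0652
```

```bash
python3 - <<'E'
from h import *
st()
a=eyes.camera("side");b=eyes.camera("top")
la=eyes.landmark_of(a,"core_center");lb=eyes.landmark_of(b,"core_center")
print(la[:2],lb[:2]); print([atz(c,l[0]["xy"],.028).round(3) for c,l in((a,la),(b,lb)) if l])
save(a,"s6.png")
a=eyes.camera("side");h=cv2.cvtColor(a["image"],cv2.COLOR_RGB2HSV)
m=cv2.inRange(h[240:400,260:380],(5,150,60),(18,255,255));ys,xs=np.nonzero(m);print(len(xs),atz(a,(xs.mean()+260,ys.mean()+240),.028).round(3))
E
```

```text
t 25.52 ee [ 0.4906 -0.0545  0.2325] F [ 0.34 -1.22  0.21] M [-0.1  -0.1  -0.03] w 0.0652 q [ 0.63  0.08 -0.63  1.76  0.05  1.32 -0.27]
[{'xy': [322.1, 342.7], 'p': 0.87}, {'xy': [271.6, 269.2], 'p': 0.37}] [{'xy': [423.5, 246.2], 'p': 0.45}]
[array([ 0.453, -0.235,  0.028]), array([ 0.457, -0.234,  0.028])]
478 [ 0.451 -0.233  0.028]
```

View pics/s6.png

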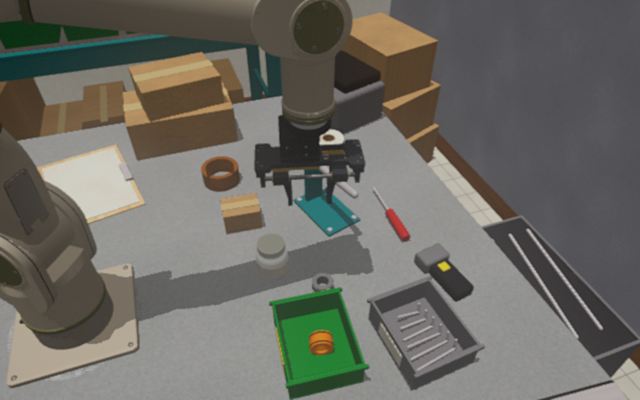

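The core lies on the floor of the green bin at (321,343), the gripper is clear, and everything else is where it was. I'll check that the core has come to rest, then hand in.

Emit:
{"fn": "play_rows", "kwargs": {
  "motion": [
    [0,0,0,0,0,0,75],
    [0,0,0,0,0,0,75],
    [0,0,0,0,0,0,75],
    [0,0,0,0,0,0,75],
    [0,0,0,0,0,0,75]
  ]
}}

```text
time: 26.4
ee_pos: [0.4901, -0.0579, 0.2323]
eef_rot: [0.793, 0.609, 0.0, 0.0]
ft_force: [-1.3, -0.1, 0.4]
width: 0.0654
```

```bash
python3 - <<'E'
from h import *
def f():
    a=eyes.camera("side");h=cv2.cvtColor(a["image"],cv2.COLOR_RGB2HSV)
    m=cv2.inRange(h[240:400,260:380],(5,150,60),(18,255,255));ys,xs=np.nonzero(m);return atz(a,(xs.mean()+260,ys.mean()+240),.028)
x=f();y=f();print(x.round(4),y.round(4))
if abs(x[0]-.451)<.004: print(job.close_job())
E
```

```text
[ 0.4506 -0.2331  0.028 ] [ 0.4507 -0.2332  0.028 ]
the job is handed in; nothing more can be done
None
```

The orange core is off the spindle and lies at rest on the floor of the green bin. I handed the job in at about 26.5 s; the hand-in gives no verdict.

- **Sliding it off:** I gripped the core at 8 N, raised it until the bore was clear of the rod, and slid it out, tilting it with the bend. The highest wrist force I read was about 6 N, during a deliberate touch against the rod. It was still held with its centre about 254 mm out from the upright, estimated from the gripper pose.
- **A disagreement on the bend:** the camera fit gave about 14° upward, but touching the rod on the bent part gave about 11°. I used 11°, and the rest of the slide met no noticeable resistance.
- **Setting it down:** I lowered it until it touched the floor (about 4 N), opened the fingers part-way and backed off. After I let go it shifted about 7 mm, probably a small roll.
- **Last checks:** the core was at (0.451, -0.233) m, about 1 cm from the bin's centre. Pictures 0.6 s apart agreed to within 1 mm. The gripper was clear of everything, and the other things looked unmoved in the last full side picture, though I did not measure them again.

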